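# Close the fuel can with its footed stopper

## Task

Close the red fuel can: take the tapered stopper out of the grey pipe, set its taper into the can's neck, and turn it until all four feet drop into the slots of the yellow collar, so that it sits fully down, level and without rocking, and let go. Don't drop it in from above, and leave the wrench, the oil bottle and the steel tin as they are.

Things in the scene. Friction and masses are not known exactly. Their poses are not given: they have to be found in the camera images.
- stopper: Loose black stopper, 0.12 kg, upright in the pipe at first, at any yaw. Origin: on its axis, level with its four foot soles; z up. Tapered plug below: diameter 31 mm near the flange, 25 mm at its tip, 30 mm below the origin. Feet 8 mm wide, 8 mm high, 21 to 33 mm from the axis along its own +x, -x, +y, -y. Round flange, diameter 68 mm, from 8 to 14 mm above the origin.
- stopper_grip (a point): Where to grip the stopper, on its axis 38 mm above its origin: an orange square block 26 x 26 mm, its sides square to the stopper's own x and y, from 14 to 52 mm above the stopper's origin. Take it on two opposite sides from above.
- pipe: Grey pipe end fixed on a wooden board 100 x 100 mm, holding the stopper at first. Outer diameter 54 mm, bore 39 mm, rim 45 mm above its origin (centre of the underside, on the bench). The stopper's feet stand on the rim and its plug hangs loosely in the bore.
- can: Red fuel can 130 x 200 x 150 mm, fixed to the bench in a low dark steel tray 150 x 220 mm, long side along its own y. Origin: centre of the underside, on the bench. On top: the neck at the -y end (seat) and a bar handle, 184 mm high, from y = 5 to 85 mm.
- seat (a point): Centre of the can's mouth, 188 mm above the bench, z up along the neck: the stopper's origin lies here when it is home. Around it a flat red ledge, outer diameter 72 mm, on which the feet finally rest; straight bore 34 mm in diameter, 38 mm deep. The axes of this point tell nothing of the slots.
- collar_top (a point): Centre of the top of the fixed yellow collar, 7 mm above the seat: about 72 mm across, 7 mm high, four radial slots 14 mm wide 90 degrees apart, at a new arbitrary angle each time, which no reading gives: look or feel for it. Feet on the collar: stopper 7 mm too high, plug in the bore. Feet within about 5 degrees of the slots and centred: it goes down freely by 7 mm.
- wrench: Bystander: loose steel wrench about 170 mm long lying on the bench between the can and the pipe, along its own x.
- oil: Bystander: loose blue oil bottle, diameter 64 mm, 150 mm high, standing beyond the work. Origin at the centre of its underside.
- tin: Bystander: loose open steel tin, diameter 80 mm, 70 mm high, standing beyond the work. Origin at the centre of its underside.
Mind the look-alikes: they are no part of the job. What is shaped like the stopper but pink is not meant.

How it is judged:
By the outcome, as a careful person would: the job done as asked, in the order asked, and still so for the second after the job is handed in, with the robot touching nothing.
It also fails if it takes over 61 s, if anything falls off the work surface, if the arm or the gripper's body presses on something with over 40 N, if the wrist force passes 120 N, or if a joint passes its speed limit or range.

## Robot

A 6-joint arm with a two-finger parallel gripper is mounted at the origin on the work surface. World frame = base frame: x ahead of the robot, y to its left, z up, the work surface at z = 0. Lengths are in m, angles in rad, forces in N, time in s.
With the tool pointing down it reaches from about 0.225 to 0.875 m from the base axis. Payload 3.4 kg.
Tool frame: the origin (TCP) lies midway between the tips of the shut fingers; the grasp point (between the pads) lies 19 mm behind it; z points along the fingers, y is the line along which they close (so a half turn about z gives the same grasp; the last joint's range is limited). The gripper opens to 85 mm and grips with 20 to 120 N. Pads are 22 mm wide; open, the fingers measure 114 mm over their backs; the gripper's body (76 mm by 85 mm) begins 54 mm behind the grasp point. The pads swing forward as they close: fully open they stand 13 mm farther back than shut.
Start: joints at [0.985, 0.276, 1.505, -0, 1.361, -0.121], TCP at [0.258, 0.514, 0.231] pointing down, gripper open.
Joint ranges: [-2.89, 2.89], [-0.75, 2.08], [0.22, 2.7], [-1.18, 4.32], [0.11, 2.71], [-2.7, 2.7]. Speed limits (rad/s): [2.57, 2.57, 3.14, 3.14, 3.14, 3.14].

## Interface

Orientations are given as a unit quaternion [w, x, y, z].
In Python, from rig import * gives the robot as it stands.
- The arm moves only by the tool apply_moves, never from a script. Its argument "steps" is one flat list of numbers, 4 for each row, row after row: the shift along the world's x, y, z in cm, then the turn about the world's z in degrees. A call has 1 to 8 rows; each row is the pose to reach, as a shift and turn from the pose commanded when the call began; what a row does not reach only later rows make up. A row lasts 1/12 s, in which the tool goes at most 41.7 mm and 7.16 degrees, less where a joint would pass 70% of its speed; a pose out of reach is approached as far as the arm can. A call with a gripper value outside its range is refused whole. "jaw" is the closure in counts, from 0 (fully open) to 255 (shut), set as the call begins (left out, the last holds). The fingers move at their own pace and stop on an object; "newtons" is the grip in N (left out, the last holds). Time passes only in rows, so rows that repeat a pose let the fingers close. It gives the time, the measured TCP pose, the force, the opening and the grip force at its end, in the units of the state.
- get_state(): the state, without advancing time (a new reading comes with each control period).
- get_image(name): name is "side" or "top" or "wrist"; returns the picture (420x560x3 uint8, red, green, blue); there is no depth.
- calibration(name): a dict with "fx", "fy", "cx", "cy" (pixels), "xyz" and "rotation" of the camera in the world. Camera axes: x right, y up, looking along -z (the intrinsics and any distortion apply to the point x, -y, -z); pixel columns grow to the right and rows downward; lengths in m; the calibration is good to about 2 mm. A picture is of the moment at which its call begins: read the wrist's pose just before it. calibration takes no time and is no camera call; for the wrist camera it gives the pose at the moment of the call.
- sign_off(): hands the job in; it is judged then, once.
The state is a dict: "clock": time; "qpos": joint angles; "qd": joint speeds; "effort": joint torques, N m; "position": TCP position; "ee_rot": TCP orientation; "contact_force": force on the tool from outside, world axes, zero at the start; "moment": the same for the moment, N m; "width": finger opening in m; "gripper_force": force on a finger pad.
Only numpy, scipy, OpenCV 4.12 (cv2) and the standard library are available. Lean on these libraries where they do the work, as an engineer would, in place of code of your own. Each camera call takes 0.05 s, during which the arm holds its last target. There are 200 camera calls.

## Working session

There is one attempt and no reset: what is moved stays moved. The work goes in short steps, Python scripts to look and compute and a tool call to move; the robot and the scene stay as the last step left them, time stands still between calls to the robot, and variables do not carry over. Pictures are saved under pics/ and viewed, at most 10 in all, crops included, and the job is handed in when it is done.

Besides the shell and the picture viewer there is one more tool, called after ">>>" as a command line: name --argument value ..., lists and objects as JSON in quotes. apply_moves: Moves the arm, as the interface text tells. Its arguments: {"type":"object","properties":{"steps":{"type":"array","items":{"type":"number"}},"jaw":{"type":"number"},"newtons":{"type":"number"}},"required":["steps"]}

```bash
mkdir -p pics; cat > h.py <<'E'
from rig import *
import numpy as np, cv2
def save(n,im): cv2.imwrite('pics/'+n+'.png',cv2.cvtColor(im,cv2.COLOR_RGB2BGR))
def K(c): return np.array([[c['fx'],0,c['cx']],[0,c['fy'],c['cy']],[0,0,1.]])
def rot(c):
    R=np.array(c['rotation'],float)
    if R.size==4:
        from scipy.spatial.transform import Rotation as Ro
        return Ro.from_quat(np.roll(R.ravel(),-1)).as_matrix()
    return R.reshape(3,3)
def ray(c,u,v):
    d=np.array([(u-c['cx'])/c['fx'],-(v-c['cy'])/c['fy'],-1.]); return rot(c)@d
def onz(c,u,v,z):
    d=ray(c,u,v); o=np.array(c['xyz']); return o+d*(z-o[2])/d[2]
def proj(c,p):
    q=rot(c).T@(np.array(p)-np.array(c['xyz'])); return np.array([c['cx']-c['fx']*q[0]/q[2],c['cy']+c['fy']*q[1]/q[2]])
E
python3 - <<'E'
from h import *
print(get_state())
a=get_image('top');b=get_image('side')
for n in('top','side','wrist'):print(n,calibration(n))
save('top0',a);save('side0',b)
E
```

```text
{'clock': 0.0, 'qpos': array([ 9.85004817e-01,  2.76617868e-01,  1.50616232e+00, -2.11310564e-05,
        1.36070316e+00, -1.20985376e-01]), 'qd': array([-2.71866702e-04, -8.81569281e-05,  1.74062408e-04, -2.09947088e-04,
        1.81477929e-04,  7.56357805e-04]), 'effort': array([-1.41139975e-03, -4.16771328e+01, -2.45802712e+01,  1.08637923e-04,
        1.06475534e-02,  1.21810018e-05]), 'position': array([0.25744487, 0.51353913, 0.23041505]), 'ee_rot': array([-3.17472048e-04,  2.30314392e-01,  9.73115814e-01, -8.90505518e-04]), 'contact_force': array([-0.25285951, -0.24183492, -0.32950568]), 'moment': array([-3.01190699e-05, -1.67221125e-02, -9.31772206e-03]), 'gripper_force': 0.0, 'width': 0.08552694032270727}
top {'fx': 453.81574312628794, 'fy': 453.81574312628794, 'cx': 280.14995565510515, 'cy': 205.05461617966606, 'xyz': array([ 0.46223521, -0.03781518,  1.02065716]), 'rotation': array([ 0.71296681,  0.07039416, -0.07091466, -0.69404186])}
side {'fx': 489.87333374959684, 'fy': 489.87333374959684, 'cx': 277.6653660322723, 'cy': 209.8977387748346, 'xyz': array([ 0.06960466, -0.74832242,  0.81095335]), 'rotation': array([ 0.8396192 ,  0.42719661, -0.14694719, -0.30157782])}
wrist {'fx': 348.47742980329343, 'fy': 348.47742980329343, 'cx': 284.27392244539226, 'cy': 209.83104586967036, 'xyz': array([0.18961631, 0.54840161, 0.37427507]), 'rotation': array([ 0.84106575, -0.12819977, -0.07808706,  0.51968802])}
```

View pics/top0.png

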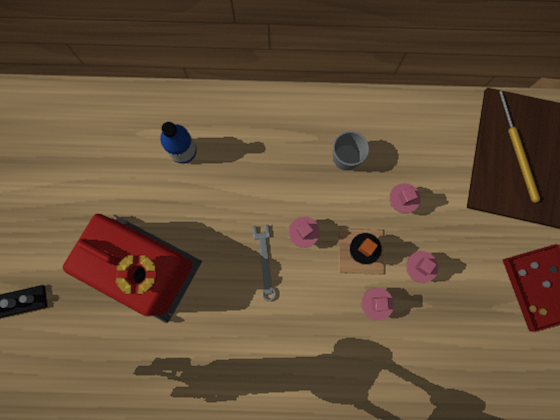

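View pics/side0.png

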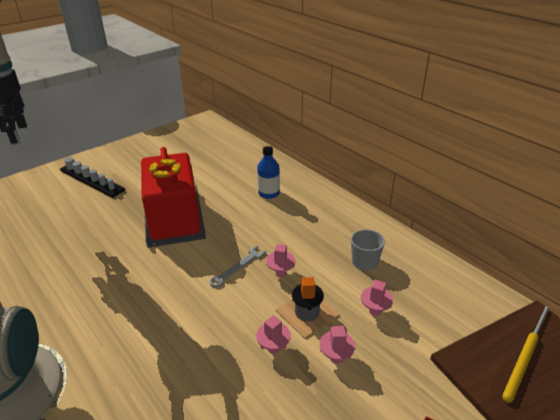

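The top view shows the stopper (orange block on a black disc) at about (367,247) with pink decoys around it, and the collar at about (136,274). The side view shows the block at (308,289) and the collar at (165,169). Next I'll mask these by colour and cast rays.

```bash
python3 - <<'E'
from h import *
def m(n,lo,hi,box):
    im=cv2.cvtColor(cv2.imread(f'pics/{n}.png'),cv2.COLOR_BGR2HSV)
    k=cv2.inRange(im,lo,hi); z=np.zeros_like(k); x0,y0,x1,y1=box; z[y0:y1,x0:x1]=k[y0:y1,x0:x1]; return z
for n in('top0','side0'):
    c=calibration(n[:-1])
    k=m(n,(5,150,90),(16,255,255),(335,225,400,275) if n=='top0' else (290,270,325,305))
    p=cv2.findNonZero(k); r=cv2.minAreaRect(p); M=p.reshape(-1,2).mean(0)
    print(n,'orange',len(p),M,r,'top97',onz(c,*M,.097),'mid',onz(c,*M,.080))
    k=m(n,(20,120,80),(35,255,255),(105,245,165,305) if n=='top0' else (140,150,190,190))
    p=cv2.findNonZero(k); e=cv2.minEnclosingCircle(p); r=cv2.boundingRect(p)
    print('collar',len(p),p.reshape(-1,2).mean(0),e,r,onz(c,*e[0],.193))
    # pipe/flange black
a=cv2.imread('pics/top0.png')
cv2.imwrite('pics/z.png',np.hstack([cv2.resize(a[240:310,100:170],None,fx=5.5,fy=5.5,interpolation=2),cv2.resize(a[213:283,330:400],None,fx=5.5,fy=5.5,interpolation=2)]))
E
```

```text
top0 orange 200 [367.45 246.87] ((367.50006103515625, 247.00001525878906), (13.600000381469727, 15.0), 36.86989974975586) top97 [ 0.56747163 -0.21632466  0.097     ] mid [ 0.56940851 -0.21961015  0.08      ]
collar 541 [135.34935305 273.90203327] ((135.81639099121094, 274.5669860839844), 20.7141170501709) (117, 256, 38, 38) [0.49523093 0.22055564 0.193     ]
side0 orange 275 [307.38181818 286.76363636] ((307.5, 287.0), (20.0, 13.0), 90.0) top97 [ 0.55785851 -0.23263165  0.097     ] mid [ 0.56948436 -0.22035249  0.08      ]
collar 238 [164.50840336 167.66806723] ((164.5, 167.5), 14.714038848876953) (150, 159, 30, 18) [0.49586474 0.21979396 0.193     ]
```

View pics/z.png

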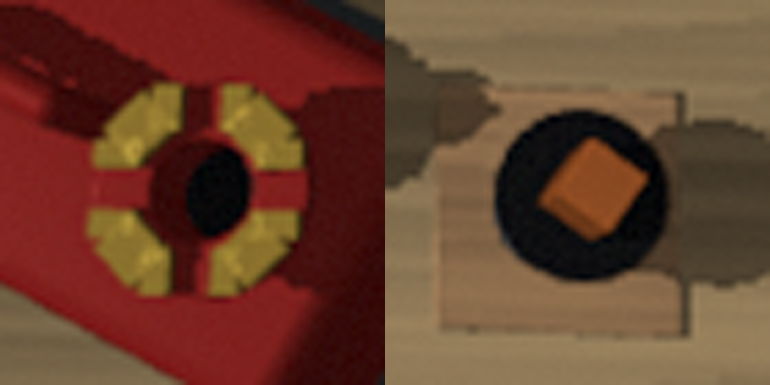

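The left crop shows the collar slots roughly along the image axes. The right crop shows the block turned about 37° in the image, which puts its faces near 54° in the world. The top and side rays agree on the stopper at (0.569,-0.220) and the mouth at (0.4955,0.220). Moving over the stopper.

>>> apply_moves --steps '[12.4,-29.3,3,-9,12.4,-29.3,3,-9,12.4,-29.3,3,-9,12.4,-29.3,3,-9,12.4,-29.3,3,-9,12.4,-29.3,3,-9,12.4,-29.3,3,-9,12.4,-29.3,3,-9]' --jaw 0 --newtons 40

```text
clock: 0.77
position: [0.3823, 0.2179, 0.2615]
ee_rot: [0.001, 0.307, 0.952, -0.001]
contact_force: [0.2, -0.1, -0.3]
width: 0.0854
gripper_force: 0.0
```

>>> apply_moves --steps '[12.4,-29.3,0,0,12.4,-29.3,0,0,12.4,-29.3,0,0,12.4,-29.3,0,0,12.4,-29.3,0,0,12.4,-29.3,0,0,12.4,-29.3,0,0,12.4,-29.3,0,0]'

```text
clock: 1.43
position: [0.5068, -0.0759, 0.2608]
ee_rot: [0.0, 0.307, 0.952, -0.001]
contact_force: [0.7, 0.9, -0.2]
width: 0.0851
gripper_force: 0.0
```

>>> apply_moves --steps '[6.3,-14.7,-4,0,6.3,-14.7,-4,0,6.3,-14.7,-4,0,6.3,-14.7,-4,0,6.3,-14.7,-4,0,6.3,-14.7,-4,0]'

```text
clock: 1.93
position: [0.5685, -0.2207, 0.2191]
ee_rot: [-0.002, 0.307, 0.952, 0.0]
contact_force: [-0.3, 0.2, -0.3]
width: 0.0854
gripper_force: 0.0
```

```bash
python3 - <<'E'
from h import *
c=calibration('wrist'); im=get_image('wrist'); save('w1',im); print(c['xyz'],proj(c,[.569,-.22,.097]))
h=cv2.cvtColor(im,cv2.COLOR_RGB2HSV); k=cv2.inRange(h,(5,150,60),(16,255,255))
n,l,st,ce=cv2.connectedComponentsWithStats(k)
for i in range(1,n):
    if st[i][4]>300: print(st[i],ce[i],onz(c,*ce[i],.097))
E
```

```text
[ 0.50724061 -0.1759752   0.36314274] [284.94646807 202.74678118]
[ 269  177   35   43 1442] [285.99583911 198.03259362] [ 0.56633915 -0.21706359  0.097     ]
```

View pics/w1.png

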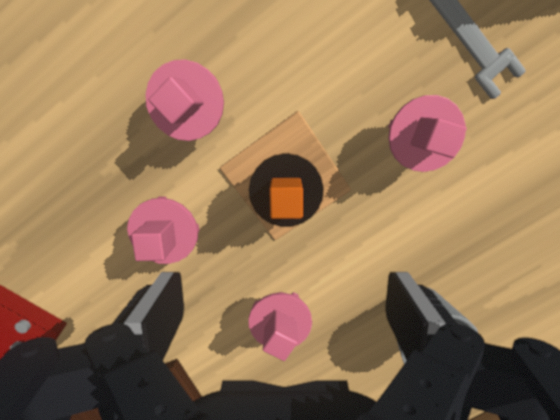

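The wrist view shows the block at (286,198), with its top face near (286,204), its sides parallel to the image axes, and both finger gaps clear of the pink pieces. I'll measure the top face alone for the final fix.

```bash
python3 - <<'E'
from h import *
im=cv2.imread('pics/w1.png');h=cv2.cvtColor(im,cv2.COLOR_BGR2HSV)
k=cv2.inRange(h,(5,150,60),(16,255,255))
v=h[...,2]; print(v[174:224:3,286])
t=int(cv2.threshold(v[k>0].reshape(-1,1),0,255,cv2.THRESH_OTSU)[0]);print(t)
c=calibration('wrist')
b=cv2.morphologyEx(((k>0)&(v>t)).astype(np.uint8),cv2.MORPH_OPEN,np.ones((5,5)))
r=cv2.minAreaRect(cv2.findNonZero(b)); print(r)
P=[onz(c,*p,.097)[:2] for p in cv2.boxPoints(r)]
print(np.mean(P,0)); 
for i in range(4):
    d=P[(i+1)%4]-P[i]; print(np.linalg.norm(d),np.degrees(np.arctan2(d[1],d[0]))%90)
q=get_state(); w,x,y,z=q['ee_rot']; print(q['position'],np.degrees(np.arctan2(y*y-x*x,2*x*y)))
E
```

```text
[ 47  89 162 161 168 205 202 202 199 198 198 199 197 196 190  69  44]
136
((286.5, 198.0), (38.0, 31.0), 90.0)
[ 0.56679834 -0.21554179]
0.024192912652992435 54.32166670035949
0.031229167952069228 55.178202638314865
0.02500986431718743 54.321967787559814
0.03122777255641929 53.679277164037444
[ 0.56823586 -0.21923559  0.22004107] 54.2827572041822
```

>>> apply_moves --steps '[0.1,0,-4,0,0.1,0,-8,0,0.1,0,-11,0,0.1,0,-13,0,0.1,0,-14.5,0,0.1,0,-15.3,0,0.1,0,-15.3,0]'

```text
clock: 2.57
position: [0.5684, -0.2171, 0.0671]
ee_rot: [-0.002, 0.305, 0.952, 0.0]
contact_force: [0.4, -0.0, -0.1]
width: 0.0853
gripper_force: 0.0
```

>>> apply_moves --steps '[0,0,0,0,0,0,0,0,0,0,0,0,0,0,0,0,0,0,0,0,0,0,0,0,0,0,0,0,0,0,0,0]' --jaw 255 --newtons 50

```text
clock: 3.23
position: [0.5703, -0.2193, 0.0694]
ee_rot: [0.001, 0.306, 0.952, -0.0]
contact_force: [-1.6, -0.2, 5.5]
width: 0.0251
gripper_force: 49.7
```

>>> apply_moves --steps '[0,0,0.5,0,0,0,1.5,0,0,0,3.5,0,0,0,6,0,0,0,10,0,0,0,14,0,0,0,18,0,0,0,20.5,0]'

```text
clock: 3.9
position: [0.5706, -0.2194, 0.2785]
ee_rot: [0.003, 0.306, 0.952, -0.0]
contact_force: [0.5, -0.6, -1.5]
width: 0.0254
gripper_force: 49.2
```

```bash
python3 - <<'E'
from h import *
s=get_state();c=calibration('wrist'); im=get_image('wrist'); save('w2',im); print(s['position'],s['contact_force'],s['width'],s['ee_rot'],c)
E
```

```text
[ 0.57059952 -0.21942743  0.2784693 ] [ 0.50281212 -0.60732372 -1.47856769] 0.025406273544640593 [ 2.94965196e-03  3.05949317e-01  9.52043113e-01 -4.75593646e-04] {'fx': 348.47742980329343, 'fy': 348.47742980329343, 'cx': 284.27392244539226, 'cy': 209.83104586967036, 'xyz': array([ 0.50800879, -0.17425222,  0.42173016]), 'rotation': array([ 0.87892707, -0.13602752, -0.07030844,  0.45170837])}
```

View pics/w2.png

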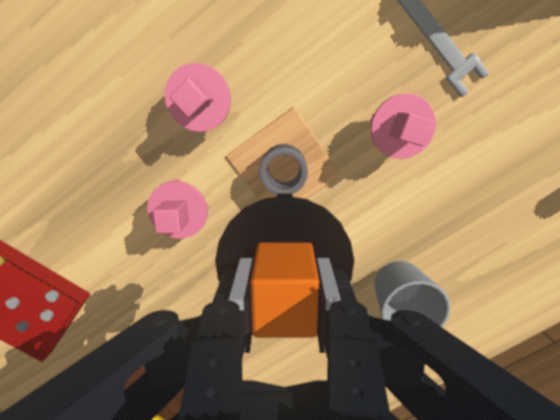

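The stopper is held squarely, with the flange at (285,250) and the empty pipe visible at (284,168). Next is the slot angle from the top picture, and a viewing pose for the collar.

```bash
cat >> h.py <<'E'
def slots(im,c,ctr,z=.195,r0=.024,r1=.034):
    h=cv2.cvtColor(im,cv2.COLOR_RGB2HSV); k=cv2.inRange(h,(18,110,50),(36,255,255))
    A=np.arange(0,360,1.)
    f=[]
    for a in A:
        v=[]
        for r in np.linspace(r0,r1,8):
            u=proj(c,[ctr[0]+r*np.cos(np.radians(a)),ctr[1]+r*np.sin(np.radians(a)),z])
            v.append(float(cv2.getRectSubPix(k,(1,1),(float(u[0]),float(u[1])))[0,0])/255)
        f.append(np.mean(v))
    f=np.array(f); g=f<.5
    ph=np.angle(np.sum((1-f)*np.exp(4j*np.radians(A))))/4
    ed=[int(A[i]) for i in range(360) if g[i]!=g[i-1]]
    return np.degrees(ph)%90, ed
E
python3 - <<'E'
from h import *
from scipy.spatial.transform import Rotation as Ro
im=cv2.cvtColor(cv2.imread('pics/top0.png'),cv2.COLOR_BGR2RGB)
for z,p in((.195,None),(.193,None)):
    c=calibration('top'); ctr=onz(c,135.9,274.5,z); print(ctr,slots(im,c,ctr,z))
s=get_state(); w=calibration('wrist'); yaw=54.3
off=np.array(w['xyz'])-s['position']
for x,z in((.425,.28),(.405,.28),(.405,.30),(.385,.30)):
    R=Ro.from_euler('z',34.7,degrees=True).as_matrix()
    c=dict(w); c['xyz']=np.array([x,.22,z])+R@off; c['rotation']=R@rot(w)
    print(x,z,[proj(c,[.4955+a,.22+b,.195]).round() for a,b in((0,0),(.036,0),(-.036,0),(0,.036))])
E
```

```text
[0.4952742  0.21979182 0.195     ] (np.float64(0.8757309635857271), [18, 74, 106, 165, 195, 258, 287, 349])
[0.49535423 0.22041583 0.193     ] (np.float64(0.8754097172118785), [18, 74, 106, 165, 195, 258, 287, 349])
0.425 0.28 [array([285., 304.]), array([286., 344.]), array([284., 261.]), array([333., 303.])]
0.405 0.28 [array([285., 326.]), array([286., 364.]), array([285., 285.]), array([332., 326.])]
0.405 0.3 [array([285., 311.]), array([286., 347.]), array([285., 272.]), array([329., 310.])]
0.385 0.3 [array([286., 331.]), array([286., 366.]), array([285., 294.]), array([328., 331.])]
```

>>> apply_moves --steps '[0.2,2,0.5,4,0.2,6,1,9,0.3,10,1.5,14,0.3,14,2,20,0.4,18,2.5,26,0.5,22,2.5,31,0.5,26,2.5,35,0.5,30,2.5,36.7]'

```text
clock: 4.62
position: [0.5741, 0.0828, 0.2985]
ee_rot: [-0.0, -0.011, 1.0, 0.0]
contact_force: [0.6, 0.0, -0.5]
width: 0.025
gripper_force: 49.4
```

>>> apply_moves --steps '[0,4,0,0,0,8,0,0,0,11,0,0,0,13,0,0,0,14,0,0,0,14,0,0,0,14,0,0]'

```text
clock: 5.2
position: [0.5746, 0.2203, 0.298]
ee_rot: [-0.0, -0.01, 1.0, -0.001]
contact_force: [-0.8, -0.5, -0.9]
width: 0.0251
gripper_force: 49.4
```

```bash
python3 - <<'E'
from h import *
s=get_state();c=calibration('wrist'); im=get_image('wrist'); save('w3',im)
w,x,y,z=s['ee_rot'];print(s['position'],s['contact_force'],s['width'],np.degrees(np.arctan2(y*y-x*x,2*x*y)))
k=cv2.inRange(cv2.cvtColor(im,cv2.COLOR_RGB2HSV),(18,110,50),(36,255,255))
k=cv2.morphologyEx(k,cv2.MORPH_OPEN,np.ones((3,3)))
u0=proj(c,[.4955,.22,.195]);print(u0)
k[:, :int(u0[0]-90)]=0;k[:,int(u0[0]+90):]=0
p=cv2.findNonZero(k)
P=np.array([onz(c,*q,.195)[:2] for q in p.reshape(-1,2)],np.float32)
(e,r)=cv2.minEnclosingCircle(P.reshape(-1,1,2)); print(len(p),e,r)
for ct in (e,(.4955,.22)): print(slots(im,c,ct))
E
```

```text
[0.57456364 0.22031574 0.29803066] [-0.77964963 -0.47340389 -0.86466616] 0.025078269132323933 91.0942002871304
[285.43809842  96.88473393]
4487 (0.4961305260658264, 0.2227717936038971) 0.03727681562304497
(np.float64(1.1096695153055527), [16, 78, 105, 168, 195, 258, 285, 348])
(np.float64(1.007096572194353), [21, 77, 104, 162, 190, 258, 288, 353])
```

View pics/w3.png

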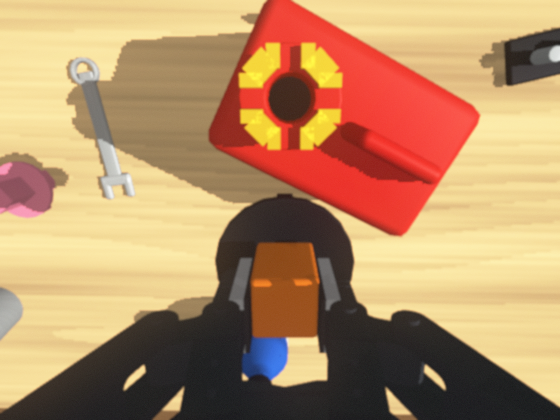

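The collar is at (291,98) in the wrist view and its slots are at about 1.3°. The stopper's feet are at 91.1°, so the angle already fits. Moving above the mouth and checking from the side.

>>> apply_moves --steps '[-2.5,0,0,0,-5.5,0,0,0,-7.5,0,0,0.3,-7.9,0.1,-1,0.3,-7.9,0.1,-2.5,0.3,-7.9,0.1,-3.4,0.3,-7.9,0.1,-3.4,0.3]'

```text
clock: 5.83
position: [0.4947, 0.2201, 0.2624]
ee_rot: [-0.002, -0.011, 1.0, -0.001]
contact_force: [0.4, -0.1, -1.7]
width: 0.0252
gripper_force: 49.4
```

```bash
python3 - <<'E'
from h import *
s=get_state(); im=get_image('side');im2=get_image('top'); print(s['position'],s['contact_force'])
c=calibration('side'); print([proj(c,[.4955,.2205,z]).round(1) for z in (.195,.237,.265)])
a=im[95:205,110:220]; b=im2[225:335,80:190]
save('s4',np.hstack([cv2.resize(q,None,fx=3.6,fy=3.6,interpolation=cv2.INTER_CUBIC) for q in(a,b)]))
E
```

```text
[0.49468402 0.22013413 0.26244148] [ 0.35968276 -0.13093251 -1.66440117]
[array([164.1, 166.7]), array([161.5, 151.6]), array([159.7, 141.1])]
```

View pics/s4.png

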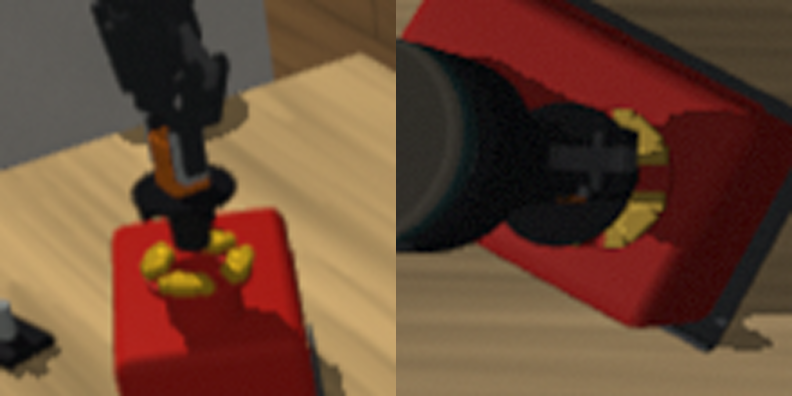

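The side view shows the plug tip centred over the mouth and just above it, with the slots clear on all sides. I'll lower it slowly while watching the force.

>>> apply_moves --steps '[0,0,-0.4,0,0,0,-0.8,0,0,0,-1.2,0,0,0,-1.6,0,0,0,-1.9,0,0,0,-2.2,0,0,0,-2.5,0,0,0,-2.5,0]'

```text
clock: 6.6
position: [0.4954, 0.222, 0.2386]
ee_rot: [-0.001, -0.012, 1.0, -0.0]
contact_force: [-0.9, -1.0, -1.4]
width: 0.0253
gripper_force: 49.4
```

>>> apply_moves --steps '[0,0,-0.2,0,0,0,-0.4,0,0,0,-0.6,0,0,0,-0.8,0,0,0,-1.0,0,0,0,-1.2,0,0,0,-1.3,0,0,0,-1.3,0]'

```text
clock: 7.27
position: [0.4956, 0.2219, 0.226]
ee_rot: [-0.0, -0.012, 1.0, -0.0]
contact_force: [0.1, 0.4, -1.5]
width: 0.0252
gripper_force: 49.4
```

>>> apply_moves --steps '[0,0,-0.2,0,0,0,-0.4,0,0,0,-0.6,0,0,0,-0.8,0,0,0,-0.9,0,0,0,-1.0,0,0,0,-1.0,0]'

```text
clock: 7.85
position: [0.4956, 0.222, 0.2161]
ee_rot: [-0.0, -0.012, 1.0, -0.0]
contact_force: [0.7, 0.1, -2.0]
width: 0.0249
gripper_force: 49.4
```

>>> apply_moves --steps '[0,0,-0.1,0,0,0,-0.2,0,0,0,-0.3,0,0,0,-0.3,0]'

```text
clock: 8.18
position: [0.4956, 0.222, 0.2131]
ee_rot: [-0.0, -0.012, 1.0, -0.0]
contact_force: [0.5, 0.8, -2.0]
width: 0.0253
gripper_force: 49.4
```

>>> apply_moves --steps '[0,0,-0.1,0,0,0,-0.2,0,0,0,-0.2,0]'

```text
clock: 8.43
position: [0.4958, 0.222, 0.2124]
ee_rot: [0.0, -0.012, 1.0, 0.0]
contact_force: [-1.8, -1.2, 4.9]
width: 0.0254
gripper_force: 50.2
```

Contact came at TCP z 0.2124. In the pipe the TCP was 24.4 mm above the stopper's origin, which puts that origin at 0.188, the home height. Releasing and backing off.

>>> apply_moves --steps '[0,0,0,0,0,0,0,0,0,0,0,0,0,0,0,0,0,0,0,0,0,0,0,0]' --jaw 0

```text
clock: 8.93
position: [0.4958, 0.222, 0.2112]
ee_rot: [-0.0, -0.012, 1.0, 0.0]
contact_force: [-0.8, -1.2, -0.5]
width: 0.0854
gripper_force: 0.0
```

>>> apply_moves --steps '[0,0,0.5,0,0,0,2,0,0,0,5,0,0,0,8,0,3,0,9,0,6,0,9,0,8,0,9,0,8,0,9,0]'

```text
clock: 9.6
position: [0.5799, 0.2217, 0.3009]
ee_rot: [0.002, -0.011, 1.0, 0.0]
contact_force: [0.5, 0.3, -0.3]
width: 0.0853
gripper_force: 0.0
```

```bash
python3 - <<'E'
from h import *
s=get_state(); im=get_image('side');c=calibration('wrist');w=get_image('wrist'); print(s['position'],s['contact_force'],s['width'])
u=proj(c,[.4957,.222,.21]).astype(int);print(u)
a=im[125:205,125:205]; y0=max(0,u[1]-70);x0=max(0,u[0]-70);b=w[y0:y0+140,x0:x0+140]
save('s5',np.hstack([cv2.resize(q,(390,390),interpolation=cv2.INTER_CUBIC) for q in(a,b)]))
E
```

```text
[0.57988654 0.22173764 0.30092884] [ 0.47340723  0.32074489 -0.33199282] 0.08530721068770877
[286  92]
```

View pics/s5.png

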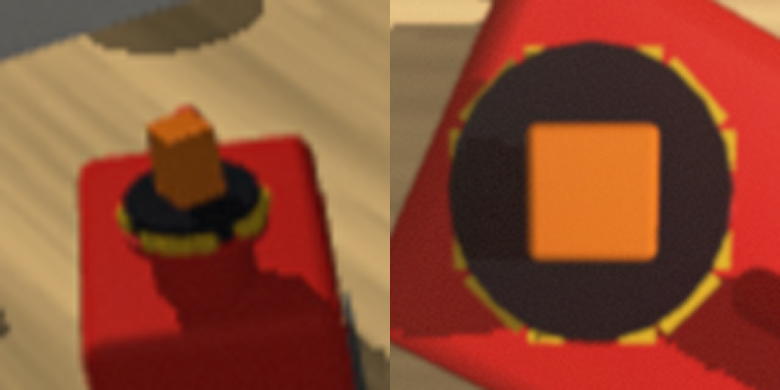

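The stopper sits flat on the collar with its feet in the slots: the block faces line up with the slot gaps and the flange rests directly on the yellow, with no 7 mm gap. It is level and the gripper is well clear. Handing in.

```bash
python3 -c "
from rig import *
print(sign_off())"
```

```text
the job is handed in; nothing more can be done
None
```

The stopper is in the can's neck with its feet in the collar slots, level, fully down and released; the job was handed in after about 10 s of robot time, and the arm never touched the wrench, oil bottle or tin.

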